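# Slide the charcoal block down its storage lane

## Robot

A 7-joint arm with a two-finger parallel gripper is mounted at the origin on a cart in front of the work surface, level with it; the furniture and walls round the work are solid. World frame = base frame: x ahead of the robot, y to its left, z up, the work surface at z = 0. Lengths are in m, angles in rad, forces in N, time in s.
With the tool pointing down it reaches from about 0.425 to 0.925 m from the base axis. Payload 6.8 kg.
Tool frame: the origin (TCP) lies between the finger pads; the fingertips stand 14 mm ahead of it and the grasp point (between the pads) lies 5 mm behind it; z points along the fingers, y is the line along which they close (so a half turn about z gives the same grasp; the last joint's range is limited). The gripper opens to 85 mm and grips with 20 to 120 N. Pads are 22 mm wide; open, the fingers measure 114 mm over their backs; the gripper's body (76 mm by 85 mm) begins 54 mm behind the grasp point. The pads swing forward as they close: fully open they stand 13 mm farther back than shut.
Start: joints at [1.133, 0.477, 0.022, 1.555, -0.011, 1.109, -0.083], TCP at [0.219, -0.639, 0.245] pointing down, gripper open.
Joint ranges: [-2.96, 2.96], [-0.34, 2.1], [-1.41, 1.46], [0.24, 2.44], [-1.37, 4.51], [0.17, 1.92], [-2.96, 2.96]. Speed limits (rad/s): [2.39, 2.39, 3.14, 3.14, 3.14, 3.14, 3.14].

## Interface

Orientations are given as a rotation vector (axis times angle).
In Python, from bench import r, eyes, ticket gives the robot as it stands. The module is installed in compiled form; this text tells all that it offers.
- The arm moves only by the tool arm_command, never from a script. Its argument "plan" is text: rows parted by semicolons, each of 4 numbers parted by spaces: the shift along the tool's x, y, z in m, then the turn about the tool's z in degrees. In form: tx ty tz yaw; .... A call has 1 to 20 rows; each row shifts and turns the commanded pose from where the row before left it, along the tool's axes as they then stand; what a row does not reach is not made up. A row lasts 1/8 s, in which the tool goes at most 62.5 mm and 10.7 degrees, less where a joint would pass 70% of its speed; a pose out of reach is approached as far as the arm can. A call is refused whole if a number of a shift passes 0.0625 or a number of a turn 10.7, either way. A call with a gripper value outside its range is refused whole. "hand" is the closure, from -1 (fully open) to 1 (shut), set as the call begins (left out, the last holds). The fingers move at their own pace and stop on an object; "grip_force" is the grip in N (left out, the last holds). Time passes only in rows, so rows that do not move let the fingers close. It gives the time, the measured TCP pose, the force, the opening and the grip force at its end, in the units of the state.
- r.get_obs(): the state, without advancing time (a new reading comes with each control period).
- eyes.grab_frame(name): name is "side" or "top" or "wrist"; returns (picture, depth): 400x640x3 uint8, red, green, blue; 400x640 float32, m along the optical axis (not along the pixel's ray), 0 where there is no reading.
- eyes.calibration(name): a dict with "fov_y" (degrees; the focal length in pixels is half the picture's height over the tangent of half this angle, whatever the lens; pixels are square), "cx", "cy" (the principal point, pixels), "k1" (the pictures are not rectified: a ray, as slopes to the right and down, at radius r is drawn at 1 + k1 r^2 times it, then the intrinsics apply), "origin" and "attitude" of the camera in the world; the wrist camera has in their place "tool_from_camera" (4x4, takes a point from camera to tool coordinates, whose origin is the TCP and whose axes are the flange's). Camera axes: x right, y up, looking along -z (the intrinsics and any distortion apply to the point x, -y, -z); pixel columns grow to the right and rows downward; lengths in m; the calibration is good to about 2 mm. A picture is of the moment at which its call begins: read the wrist's pose just before it. calibration takes no time and is no camera call.
- ticket.hand_in(): hands the job in; it is judged then, once.
The state is a dict: "clock": time; "joints": joint angles; "qvel": joint speeds; "tau": joint torques, N m; "tcp_pos": TCP position; "orientation": TCP orientation; "contact_force": force on the tool from outside, world axes, zero at the start; "moment": the same for the moment, N m; "grip_width": finger opening in m; "gripper_force": force on a finger pad.
Only numpy, scipy, OpenCV 4.12 (cv2) and the standard library are available. Lean on these libraries where they do the work, as an engineer would, in place of code of your own. Each camera call takes 0.05 s, during which the arm holds its last target. There are 200 camera calls.

## Task

With the fingertips, gently push the charcoal soldering block along the plywood rack, down the lane between the two low aluminium rails, until it sits squarely and fully home, up at the dark end stop. Charcoal crumbles, so neither the block nor the robot may touch either rail, and the block is only pushed: do not pinch it, lift it or tip it. Leave the polishing bar, the annealing dish and the wax pot where they are.

Things in the scene. Friction and masses are not known exactly. Their poses are not given: they have to be found in the camera images.
- charcoal_block: black charcoal soldering block, a brick shape 56 mm (own x) by 100 mm (own y, long axis) by 32 mm high (own z, up), about 90 g, loose; origin at the centre of its underside. It starts flat on the bare half of the rack board before the lane's mouth, its long axis within 20 degrees of the lane's direction, its centre up to 25 mm to either side of the lane's middle line
- rack: fixed plywood board 360 mm (own x) by 190 mm (own y), 12 mm thick, flat on the bench; origin at the centre of its underside, own x points along the lane from the bare half (x < 0) to the end stop, own z up. The lane, 76 mm wide between the rails and centred on y = 0, runs from x = 0 to the stop's face at x = 153 mm. With the block touching the stop the block's centre is at x = 103 mm
- rail_left: low aluminium angle rail screwed to the board on the +y side of the lane: inner face at y = +38 mm in the rack's frame, x = 0 to 153 mm, upright wall 4 mm thick and 14 mm high above the board's top, with a 3 mm thick flange outward to y = 62 mm. Its origin is the lane's mouth at the middle line, on the board's top
- rail_right: the same rail mirrored on the -y side of the lane: inner face at y = -38 mm, flange outward to y = -62 mm. Same origin as the left rail
- lane_mouth (a point): middle of the lane's mouth, on the board's top (rack x = 0, y = 0)
- stop_face (a point): middle of the end stop's face, on the board's top (rack x = 153 mm, y = 0). The stop is a rigid dark steel bar across the lane, 12 mm thick, 124 mm wide, its top 24 mm above the board's top
- polish_bar: bystander: green bar of polishing compound 38 x 100 x 32 mm on the bench beside the rack's -y edge; origin at the centre of its underside
- solder_dish: bystander: round, pale brown annealing dish, 56 mm across, 39 mm high with its wire ring, on the bench beside the rack's -y edge; origin at the centre of its underside
- wax_pot: bystander: round wax pot, 65 mm across, 29 mm high, on the bench beside the rack's +y edge; origin at the centre of its underside
Mind the look-alikes: they are no part of the job. Leave any pink look-alike of the charcoal_block alone.

How it is judged:
On the way:
1. the block's nose is between the rails (x of charcoal_block in the frame of rack above -0.03 m and z of charcoal_block in the frame of rack below 0.016 m), for 0.1 s.
At the end, for the whole second after the job is handed in: The block lies flat on the board between the rails, its front within 8 mm of the end stop, its long axis within 0.14 rad (8 degrees) of the lane, at rest, touching no rail; the three bystanders are within 15 mm of where they stood (x of charcoal_block in the frame of rack between 0.095 and 0.106 m and y of charcoal_block in the frame of rack between -0.011 and 0.011 m and z of charcoal_block in the frame of rack between 0.009 and 0.015 m and angle between the y axis of charcoal_block and the x axis of rack, either way round below 0.14 rad and angle between charcoal_block's own z axis and vertical below 0.05 rad and linear speed of charcoal_block below 0.01 m/s and distance of each of polish_bar, solder_dish, wax_pot from where it was at the start of the episode below 0.015 m).
It fails at once if the block or the robot touches a rail (contact force between any of charcoal_block, the fingers, the arm and rail_left above 0.05 N or contact force between any of charcoal_block, the fingers, the arm and rail_right above 0.05 N).
It fails at once if the block is lifted off the board (more than 8 mm) (z of charcoal_block in the frame of rack above 0.02 m).
It fails at once if the block is tipped by more than 0.2 rad (angle between charcoal_block's own z axis and vertical above 0.2 rad).
It fails at once if the block is pinched or pushed hard (fingers on block over 36 N) (contact force between the fingers and charcoal_block above 36 N).
It fails at once if a bystander is pushed aside (more than 15 mm) (distance of any of polish_bar, solder_dish, wax_pot from where it was at the start of the episode above 0.015 m).
It also fails if it takes over 64 s, if anything falls off the work surface, if the arm or the gripper's body presses on something with over 40 N, if the wrist force passes 120 N, or if a joint passes its speed limit or range.

## Working session

There is one attempt and no reset: what is moved stays moved. The work goes in short steps, Python scripts to look and compute and a tool call to move; the robot and the scene stay as the last step left them, time stands still between calls to the robot, and variables do not carry over. Pictures are saved under pics/ and viewed, at most 10 in all, crops included, and the job is handed in when it is done.

Besides the shell and the picture viewer there is one more tool, called as name(argument=value, ...) on one line, values as JSON. arm_command: Moves the arm, as the interface text tells. Its arguments: {"type":"object","properties":{"plan":{"type":"string"},"hand":{"type":"number"},"grip_force":{"type":"number"}},"required":["plan"]}

```bash
mkdir -p pics; cat > h.py <<'E'
import numpy as np, cv2
from scipy.spatial.transform import Rotation as R
from bench import r, eyes, ticket
def rot(a):
    a=np.array(a,float)
    if a.shape==(3,3): return a
    if a.size==4: return R.from_quat(a).as_matrix()
    return R.from_rotvec(a.ravel()).as_matrix()
def cam(name):
    c=eyes.calibration(name); f=200/np.tan(np.radians(c['fov_y'])/2)
    if 'origin' in c: o=np.array(c['origin']); A=rot(c['attitude'])
    else:
        s=r.get_obs(); T=np.array(c['tool_from_camera']); Rt=rot(s['orientation'])
        o=Rt@T[:3,3]+np.array(s['tcp_pos']); A=Rt@T[:3,:3]
    return dict(f=f,cx=c['cx'],cy=c['cy'],k=c['k1'],o=o,A=A)
def plane(C,px,z):
    px=np.atleast_2d(np.array(px,float)); K=np.array([[C['f'],0,C['cx']],[0,C['f'],C['cy']],[0,0,1.]])
    # invert x_d = x(1+k r^2)
    d=(px-[C['cx'],C['cy']])/C['f']; u=d.copy()
    for _ in range(30): u=d/(1+C['k']*(u**2).sum(1,keepdims=True))
    D=np.c_[u[:,0],-u[:,1],-np.ones(len(u))]@C['A'].T
    t=(z-C['o'][2])/D[:,2]; return C['o']+D*t[:,None]
def proj(C,P):
    p=(np.atleast_2d(P)-C['o'])@C['A']; u=np.c_[p[:,0],-p[:,1]]/-p[:,2:3]
    return u*(1+C['k']*(u**2).sum(1,keepdims=True))*C['f']+[C['cx'],C['cy']]
E
python3 - <<'E'
from h import *
s=r.get_obs(); print(s)
for n in ('top','side'):
    print(eyes.calibration(n)); im,d=eyes.grab_frame(n); cv2.imwrite(f'pics/{n}0.png',im[:,:,::-1]); np.save(f'pics/{n}0.npy',d)
print(eyes.calibration('wrist'))
E
```

```text
{'clock': 0.0, 'joints': array([ 1.13289431,  0.47782906,  0.02235116,  1.55647799, -0.01149255,
        1.10928912, -0.08308197]), 'qvel': array([ 6.75639892e-04, -7.58532788e-05,  5.57510415e-04, -4.13028800e-04,
       -2.25400798e-03,  2.21792214e-03, -6.54526663e-04]), 'tau': array([-9.42282968e-04, -5.96451795e+01,  1.60725430e+00, -2.81193370e+01,
        1.22981763e-02,  9.34686977e-03,  2.76039458e-05]), 'tcp_pos': array([ 0.21839309, -0.63808208,  0.2442953 ]), 'orientation': array([-3.09717344e+00, -5.15459002e-01,  7.18009627e-04]), 'contact_force': array([ 0.46711385, -0.19859529,  0.02096847]), 'moment': array([ 0.03164884, -0.02160095,  0.00199593]), 'gripper_force': 0.0, 'grip_width': 0.08517957296888533}
{'fov_y': 48.87265217980931, 'cx': 322.545258882883, 'cy': 200.76117918029942, 'k1': -0.08656687772278347, 'origin': array([ 0.48854741, -0.06014225,  1.21497627]), 'attitude': array([ 0.05080455, -0.08154032, -1.56820428])}
{'fov_y': 43.462185240858574, 'cx': 322.4044986863523, 'cy': 197.61915253999965, 'k1': -0.15938399196068984, 'origin': array([0.24136175, 0.70227598, 0.78565471]), 'attitude': array([ 0.24036107, -1.14851373, -2.53597815])}
{'fov_y': 69.81312069311264, 'cx': 319.46409610039257, 'cy': 193.53429306244075, 'k1': -0.0217684936491446, 'tool_from_camera': array([[ 4.34073557e-04,  9.49125382e-01,  3.14898113e-01,
         8.07671028e-02],
       [ 9.99999839e-01, -2.96906967e-04, -4.83558152e-04,
         9.48903853e-06],
       [-3.65461872e-04,  3.14898272e-01, -9.49125358e-01,
        -1.28501918e-01],
       [ 0.00000000e+00,  0.00000000e+00,  0.00000000e+00,
         1.00000000e+00]])}
```

View pics/top0.png

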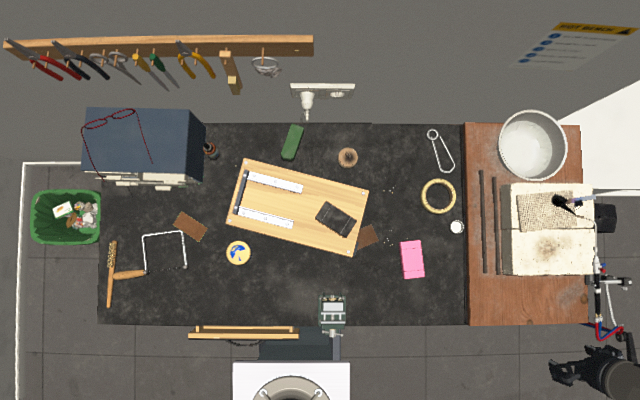

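View pics/side0.png

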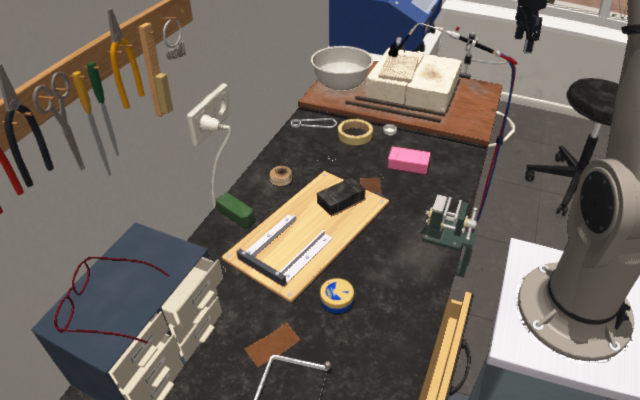

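Candidates for the block: the black brick at top (335,218), which matches the description. The pink look-alike at (412,259), the green bar at (291,142) and the brown scraps at (190,226) and (368,237) don't match. I choose the black one, then check it in a crop and measure.

```bash
cat >> h.py <<'E'
def rectof(P):
    (c,(w,h),a)=cv2.minAreaRect((P[:,:2]*1000).astype(np.float32)); a=np.radians(a)
    if w<h: w,h,a=h,w,a+np.pi/2
    return np.array(c)/1000,w,h,a
def biggest(m):
    cs,_=cv2.findContours(m.astype(np.uint8),cv2.RETR_EXTERNAL,cv2.CHAIN_APPROX_NONE)
    return max(cs,key=cv2.contourArea)[:,0].astype(float)
E
python3 - <<'E'
from h import *
C=cam('top'); im=cv2.imread('pics/top0.png'); d=np.load('pics/top0.npy')
v,u=np.mgrid[:400,:640]; px=np.c_[u.ravel(),v.ravel()]
# board: wood colour
hsv=cv2.cvtColor(im,cv2.COLOR_BGR2HSV); H,S,V=cv2.split(hsv)
roi=np.zeros((400,640),bool); roi[150:262,218:378]=1
wood=roi&(V>120)
b=biggest(cv2.morphologyEx(wood.astype(np.uint8),cv2.MORPH_OPEN,np.ones((5,5))))
hull=cv2.convexHull(b.astype(np.float32))[:,0]
print('board',rectof(plane(C,hull,0.012)))
m=np.zeros((400,640),np.uint8); cv2.fillPoly(m,[hull.astype(int)],1); m=cv2.erode(m,np.ones((5,5)))>0
dark=m&(V<75)
n,l,st,ce=cv2.connectedComponentsWithStats(dark.astype(np.uint8))
for i in range(1,n):
    if st[i,4]>60: print(st[i],ce[i],rectof(plane(C,biggest(l==i),0.044)),rectof(plane(C,biggest(l==i),0.036)))
print('V blk',V[205:232:4,315:360:4])
crop=cv2.resize(im[140:270,200:400],(800,520),interpolation=cv2.INTER_CUBIC); cv2.imwrite('pics/crop0.png',crop)
E
```

```text
board (array([ 0.57324127, -0.01429485]), 360.95233154296875, 191.36380004882812, np.float64(1.3131714440044464))
[327 213  23  21 181] [337.05524862 223.25966851] (array([ 0.53448346, -0.12270153]), 51.76984405517578, 42.64150619506836, np.float64(2.5674605960443224)) (array([ 0.53479724, -0.12312892]), 52.12357711791992, 42.93281936645508, np.float64(2.5674605294652952))
V blk [[249 249 117 100 102 251 245 248 248 248 241 238]
 [244 255  92  92  80  72 140 253 249 244 244 247]
 [249  83  83  97  99  76  74  66 255 244 246 249]
 [122  99  93  86  71  95 103  95  68 134 251 245]
 [246  94  91  77  66  62  65  69  95  82  59 242]
 [240 245 240  61  68  65  63  59  63  94 245 252]
 [231 234 233 240 128  61  73  98  73 107 244 149]]
```

View pics/crop0.png

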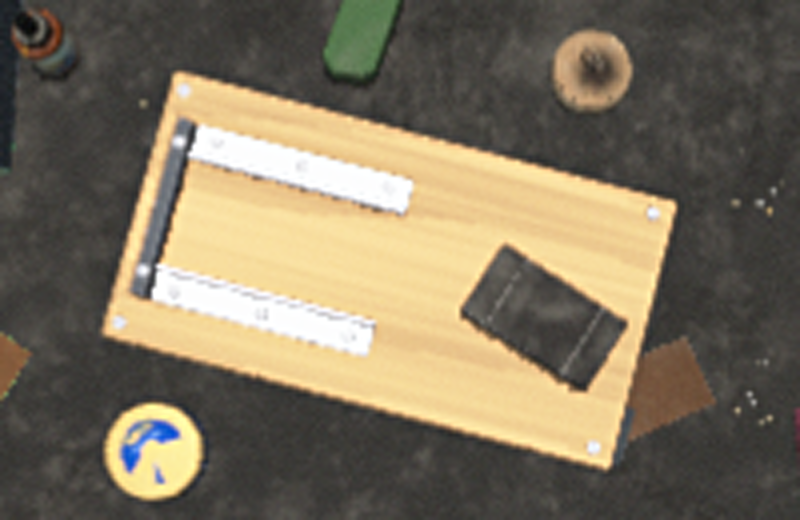

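The crop shows the black brick at about top px (336,219), the rails and the stop at the left end, and nothing blocking the lane. Next is the block's pose with a looser mask, then the push geometry.

```bash
cat >> h.py <<'E'
A0=1.3132; RC=np.array([0.5732,-0.0143]); EX=np.array([np.cos(A0),np.sin(A0)]); EY=np.array([-EX[1],EX[0]])
def rack(p): q=np.asarray(p)[...,:2]-RC; return np.stack([q@EX,q@EY],-1)
def world(p): p=np.asarray(p,float); return RC+p[...,:1]*EX+p[...,1:2]*EY
E
python3 - <<'E'
from h import *
C=cam('top'); im=cv2.imread('pics/top0.png'); V=im.max(2); G=im[:,:,1]
roi=np.zeros((400,640),bool); roi[192:242,308:362]=1
b=biggest(roi&(V<160)); c,w,h,a=rectof(plane(C,b,0.044)); print('block',c,w,h,np.degrees(a-A0),rack(c))
d=np.load('pics/top0.npy')
for p in [(336,219),(280,200),(340,170)]: print(p,d[p[1],p[0]], C['o'][2])
roi=np.zeros((400,640),bool); roi[165:218,228:252]=1
b=biggest(roi&(V<130)&(np.arange(640)[None]>231)); c,w,h,a=rectof(plane(C,b,0.036)); print('stop',c,w,h,np.degrees(a-A0),rack(c))
hsv=cv2.cvtColor(im,cv2.COLOR_BGR2HSV)
sil=(hsv[:,:,1]<40)&(V>150); sil[:170]=0; sil[230:]=0; sil[:,:235]=0; sil[:,305:]=0
n,l,st,_=cv2.connectedComponentsWithStats(sil.astype(np.uint8))
for i in range(1,n):
    if st[i,4]>100: c,w,h,a=rectof(plane(C,biggest(l==i),0.02)); print('rail',rack(c),w,h,np.degrees(a-A0))
s=r.get_obs(); Rt=rot(s['orientation']); print(Rt, s['clock'])
E
```

```text
block [ 0.5374115  -0.11685303] 99.07540130615234 58.24134063720703 -18.07413827425548 [-0.10828668  0.00848157]
(336, 219) 1.1705395 1.2149762681065606
(280, 200) 1.2106619 1.2149762681065606
(340, 170) 1.2269264 1.2149762681065606
stop [0.61170947 0.13683972] 121.60212707519531 13.457857131958008 90.3451198434203 [0.15596344 0.00126503]
rail [ 0.07666574 -0.04977483] 152.6007537841797 24.711225509643555 0.1897090768187366
rail [0.0764899  0.04989751] 153.52415466308594 25.660871505737305 0.18872488492420866
[[ 9.46106302e-01  3.23855614e-01 -6.37199649e-04]
 [ 3.23856214e-01 -9.46105196e-01  1.45280295e-03]
 [-1.32359507e-04 -1.58086709e-03 -9.99998742e-01]] 0.1
```

Measured: the block sits at rack (-0.108, +0.0085), turned -18° to the lane, and the rails and stop agree with the rack frame. The plan is to push with two part-closed fingertips spanning the rear face, following a gentle left arc that straightens the block before the mouth. First I move over the point behind the block.

arm_command(plan="0.0288 -0.0241 0 0;0.0288 -0.0241 0 0;0.0288 -0.0241 0 0;0.0288 -0.0241 0 0;0.0288 -0.0241 0 0;0.0288 -0.0241 0 0;0.0288 -0.0241 0 0;0.0288 -0.0241 0 0;0.0288 -0.0241 0 0;0.0288 -0.0241 0 0;0.0288 -0.0241 0 0;0.0288 -0.0241 0 0;0.0288 -0.0241 0 0;0.0288 -0.0241 0 0;0 0 0 -7.7;0 0 0 -7.7;0 0 0 -7.7;0 0 0 -7.7;0 0 0 -7.6;0 0 0 0", hand=0.5, grip_force=20)

```text
clock: 2.6
tcp_pos: [0.4905, -0.1889, 0.245]
orientation: [-2.758, -1.504, 0.001]
contact_force: [-1.1, 0.6, -0.2]
grip_width: 0.0213
gripper_force: 0.0
```

```bash
python3 - <<'E'
from h import *
s=r.get_obs(); Rt=rot(s['orientation']); C=cam('wrist'); im,d=eyes.grab_frame('wrist'); cv2.imwrite('pics/w1.png',im[:,:,::-1])
print(s['clock'],s['tcp_pos'],s['grip_width'],np.degrees(np.arctan2(Rt[1,0],Rt[0,0])),Rt[2],s['contact_force'])
# predicted block corners
a=A0-np.radians(18.07);e=np.array([np.cos(a),np.sin(a)]);n=np.array([-e[1],e[0]]);c=np.array([.5374,-.1169])
print(proj(C,[np.r_[c+i*.05*e+j*.028*n,.044] for i,j in((-1,-1),(-1,1),(1,1),(1,-1))]).round())
# visible finger points: nearest depth
v,u=np.where((d>0)&(d<0.2)); print('near px',len(u), (u.min(),u.max(),v.min(),v.max()) if len(u) else '')
E
```

```text
2.6 [ 0.49051089 -0.18885635  0.24496896] 0.0212993958649095 57.219271625217445 [-1.02489928e-04 -7.17657784e-04 -9.99999737e-01] [-1.08464787  0.56610865 -0.19628351]
[[345. 140.]
 [295. 140.]
 [293.  43.]
 [347.  43.]]
near px 42326 (np.int64(55), np.int64(584), np.int64(236), np.int64(399))
```

View pics/w1.png

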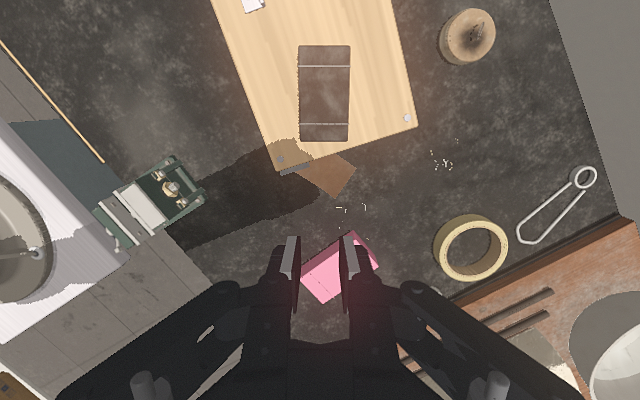

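The wrist view shows the black block with corners at about (299,45), (350,45), (348,142) and (299,140), within 4 px of prediction. The fingertips are at about (293,236) and (347,236). I'll get the tip extents and the block pose from this view.

```bash
python3 - <<'E'
from h import *
s=r.get_obs(); Rt=rot(s['orientation']); C=cam('wrist'); im,d=eyes.grab_frame('wrist')
v,u=np.where((d>0)&(d<0.22)); 
P=plane(C,np.c_[u,v],0.0); D=P-C['o']; dep=-(D@C['A'][:,2]); W=C['o']+D*(d[v,u]/dep)[:,None]
t=(W-s['tcp_pos'])@Rt
k=(abs(t[:,1])<.06)&(t[:,2]>-.03)
for lo in (-.03,-.01,0,.01): 
    q=t[k&(t[:,2]>lo)]; print(lo,len(q), np.percentile(q,[1,50,99],axis=0).round(4).tolist() if len(q) else '')
hsv=im.max(2); roi=np.zeros((400,640),bool); roi[30:165,280:370]=1
b=biggest(cv2.morphologyEx((roi&(hsv<150)).astype(np.uint8),cv2.MORPH_OPEN,np.ones((5,5)))); c,w,h,a=rectof(plane(C,b,.044))
print('block',c,w,h,np.degrees(a-A0),rack(c), 'tool',Rt.T@(np.r_[c,.044]-s['tcp_pos']))
E
```

```text
-0.03 3039 [[-0.0103, -0.0277, -0.0298], [0.0074, -0.0105, -0.0141], [0.0131, 0.0282, 0.0105]]
-0.01 1210 [[-0.0104, -0.0237, -0.0098], [0.0073, 0.0001, -0.0012], [0.0116, 0.024, 0.0119]]
0 538 [[-0.0098, -0.0233, 0.0001], [0.0075, 0.0001, 0.0045], [0.0115, 0.0235, 0.0124]]
0.01 45 [[-0.0019, -0.0155, 0.0101], [0.0058, -0.0105, 0.0109], [0.0107, 0.016, 0.0132]]
block [ 0.5394715  -0.12011548] 56.98218536376953 54.81145477294922 -18.08890878206798 [-0.11091668  0.00565841] tool [0.08431531 0.00388204 0.2010259 ]
```

arm_command(plan="0 0.002 0.0203 0;0 0 0.0203 0;0 0 0.0203 0;0 0 0.0203 0;0 0 0.0203 0;0 0 0.0203 0;0 0 0.0203 0;0 0 0.0203 0;0 0 0.0203 0;0 0 0.0203 0;0.005 0 0 0;0.005 0 0 0;0.005 0 0 0;0.003 0 0 0;0 0 0 0")

```text
clock: 4.58
tcp_pos: [0.5026, -0.1745, 0.0427]
orientation: [2.756, 1.507, 0.001]
contact_force: [-0.8, -0.2, -0.7]
grip_width: 0.0214
gripper_force: 0.0
```

```bash
cat >> h.py <<'E'
def tri(name,save=None):
    """block top outline in view 'name' -> rack x,y,angle"""
    s=r.get_obs(); C=cam(name); im,d=eyes.grab_frame(name)
    if save: cv2.imwrite('pics/'+save,im[:,:,::-1])
    Rt=rot(s['orientation']); return s,Rt,C,im,d
def edgefit(W):
    """W: world points on block top -> rect"""
    return rectof(W)
E
python3 - <<'E'
from h import *
s,Rt,C,im,d=tri('wrist','w2.png')
print(s['clock'],s['tcp_pos'],np.degrees(np.arctan2(Rt[1,0],Rt[0,0])-A0),s['contact_force'])
s,Rt,C,im,d=tri('top','t2.png'); cv2.imwrite('pics/t2c.png',cv2.resize(im[140:270,200:400,::-1],(800,520),interpolation=cv2.INTER_CUBIC))
E
```

```text
4.575 [ 0.50262518 -0.17452969  0.0426862 ] -17.920314236189657 [-0.84414303 -0.17606658 -0.71682   ]
```

View pics/w2.png

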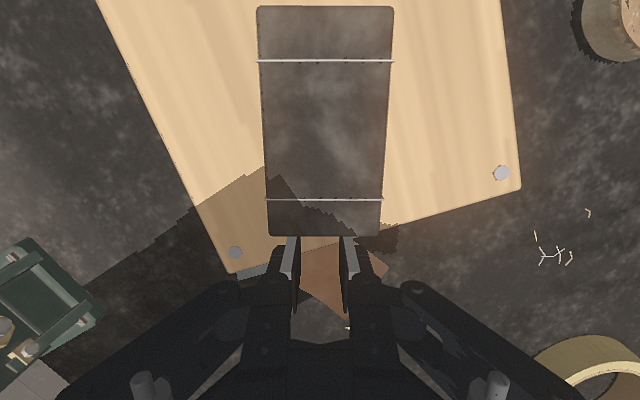

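The wrist view shows the rear edge at row 236, u 267–380, just touching the two tips at u about 293 and 347. It is centred to about 2 mm. Next I check its pose numerically, then push.

```bash
cat >> h.py <<'E'
def corners(C,px,z=.044):
    """px rear-left, rear-right, front-right, front-left of block top -> centre in rack, angle deg"""
    P=plane(C,px,z)[:,:2]; re=(P[0]+P[1])/2; fr=(P[2]+P[3])/2; e=fr-re
    return rack((re+fr)/2).round(4), round(np.degrees(np.arctan2(e[1],e[0])-A0),2), round(np.linalg.norm(e),4), P
E
python3 - <<'E'
from h import *
C=cam('wrist'); s=r.get_obs(); Rt=rot(s['orientation'])
c,a,L,P=corners(C,[(267,236),(380,236),(394,6),(257,6)]); print('wrist',c,a,L,((np.c_[P,[.044]*4]-s['tcp_pos'])@Rt).round(4).tolist(),'tcp',rack(s['tcp_pos']))
C=cam('top'); im=cv2.imread('pics/t2.png')
print(proj(C,[np.r_[s['tcp_pos'][:2],.044]]))
E
```

```text
wrist [-0.1115  0.0053] -18.13 0.0984 [[0.0166, -0.0257, -0.0016], [0.0166, 0.0298, -0.0015], [0.1151, 0.0289, -0.0016], [0.115, -0.0241, -0.0016]] tcp [-0.17341354  0.02772506]
[[357.0500466  232.78146015]]
```

arm_command(plan="0.003 0 0 0;0.003 0 0 0;0.003 0 0 0;0.003 0 0 0;0.003 0 0 0;0.003 0 0 0;0.0026 0.0016 0 -1.5;0.0026 0.0016 0 -1.5;0.0026 0.0016 0 -1.5;0.0026 0.0016 0 -1.5;0.0026 0.0016 0 -1.5;0.0026 0.0016 0 -1.5;0.0026 0.0016 0 -1.5;0.0026 0.0016 0 -1.5;0.0026 0.0016 0 -1.5;0.0026 0.0016 0 -1.5;0.0026 0.0016 0 -1.5;0.0026 0.0016 0 -1.5;0 0 0 0")

```text
clock: 7.05
tcp_pos: [0.5425, -0.1389, 0.0423]
orientation: [-2.487, -1.92, -0.001]
contact_force: [0.8, -0.4, 1.0]
grip_width: 0.0213
gripper_force: 0.0
```

```bash
python3 - <<'E'
from h import *
s,Rt,C,im,d=tri('wrist','w3.png')
print(s['clock'],rack(s['tcp_pos']),s['tcp_pos'][2],np.degrees(np.arctan2(Rt[1,0],Rt[0,0])-A0),s['contact_force'])
t,_,_,im2,_=tri('top','t3.png')
big=np.zeros((600,640,3),np.uint8); big[:400]=im; big[400:]=0
c=cv2.resize(im2[165:245,218:378],(400,200),interpolation=cv2.INTER_CUBIC); big[400:,:400]=c
cv2.imwrite('pics/v3.png',big[:,:,::-1])
E
```

```text
7.05 [-0.12829262 -0.00204475] 0.042322076512444615 0.10136988860241193 [ 0.77616626 -0.42735745  0.96695466]
```

View pics/v3.png

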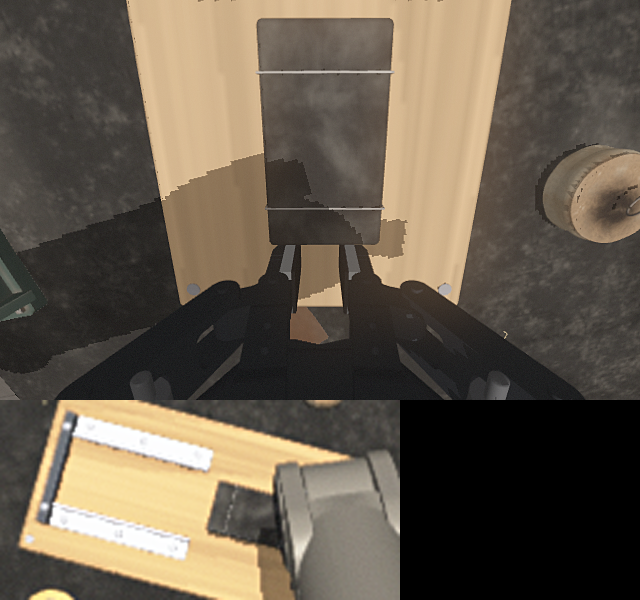

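The wrist view shows the block straight at (257–393, 18) to (269–380, 244), with board edges running (127,0)–(180,305) and (512,0)–(460,305). The top view shows it just before the mouth. Next I measure its lateral offset against the board in both views.

```bash
cat > m.py <<'E'
from h import *
def fit(C,uv,z):  # line rack y vs x at plane z
    q=rack(plane(C,uv,z)); p=np.polyfit(q[:,0],q[:,1],1); return p
def wristlat(C,im,x0,rows):
    V=cv2.GaussianBlur(im,(3,3),0).max(2).astype(int); BL,BR,EL,ER=[],[],[],[]
    Bc=im[:,:,2].astype(int); Rr=im[:,:,0].astype(int); wood=(Rr-Bc>25)
    for v in rows:
        L=325
        w=wood[v]; us=np.where(w)[0]
        l=[u for u in us if u<L]; rr=[u for u in us if u>L]
        if l: BL.append((max(l)+.5,v)); EL.append((min(l)-.5,v))
        if rr: BR.append((min(rr)-.5,v)); ER.append((max(rr)+.5,v))
    out={}
    for n,e,z in(('blkL',BL,.044),('blkR',BR,.044),('brdL',EL,.012),('brdR',ER,.012)):
        p=fit(C,np.array(e),z); out[n]=(round(p[0]*57.3,2),round(np.polyval(p,x0),4))
    return out
E
python3 - <<'E'
from m import *
C=cam('wrist'); im=cv2.imread('pics/w3.png')[:,:,::-1]
print('wrist',wristlat(C,im,-.08,range(30,140,5)))
print(corners(C,[(269,244),(380,244),(393,18),(257,18)])[:3])
T=cam('top'); im=cv2.imread('pics/t3.png')[:,:,::-1]; V=im.max(2)
roi=np.zeros(V.shape,bool); roi[190:225,295:326]=1
b=biggest(roi&(V<160)); q=rack(plane(T,b,.044))
print('top front x',np.percentile(q[:,0],98),'y range by x:')
for x in (-.03,-.04,-.05): k=abs(q[:,0]-x)<.004; print(x,q[k,1].min().round(4),q[k,1].max().round(4))
E
```

```text
wrist {'blkL': (np.float64(0.24), np.float64(0.0227)), 'blkR': (np.float64(5.53), np.float64(-0.0335)), 'brdL': (np.float64(-0.04), np.float64(0.0926)), 'brdR': (np.float64(3.92), np.float64(-0.0986))}
(array([-0.067 , -0.0042]), np.float64(0.27), np.float64(0.0986))
top front x -0.015715956471058307 y range by x:
-0.03 -0.028 0.0284
-0.04 -0.0293 0.0269
-0.05 -0.0295 0.0281
```

Block at y about -1 mm and angle about 0.2°, centre x about -0.066. I push straight 80 mm, then re-check.

arm_command(plan="0.004 0 0 0;0.004 0 0 0;0.004 0 0 0;0.004 0 0 0;0.004 0 0 0;0.004 0 0 0;0.004 0 0 0;0.004 0 0 0;0.004 0 0 0;0.004 0 0 0;0.004 0 0 0;0.004 0 0 0;0.004 0 0 0;0.004 0 0 0;0.004 0 0 0;0.004 0 0 0;0.004 0 0 0;0.004 0 0 0;0.004 0 0 0;0.004 0 0 0")

```text
clock: 9.65
tcp_pos: [0.5626, -0.0616, 0.0423]
orientation: [2.487, 1.919, 0.0]
contact_force: [-0.3, 0.2, 0.6]
grip_width: 0.0213
gripper_force: 0.2
```

```bash
python3 - <<'E'
from h import *
s,Rt,C,im,d=tri('wrist','w4.png')
print(s['clock'],rack(s['tcp_pos']),s['tcp_pos'][2],np.degrees(np.arctan2(Rt[1,0],Rt[0,0])-A0),s['contact_force'])
E
```

```text
9.65 [-0.04848226 -0.00183074] 0.04232233525505953 0.05355983116158022 [-0.31780349  0.23109721  0.59043262]
```

View pics/w4.png

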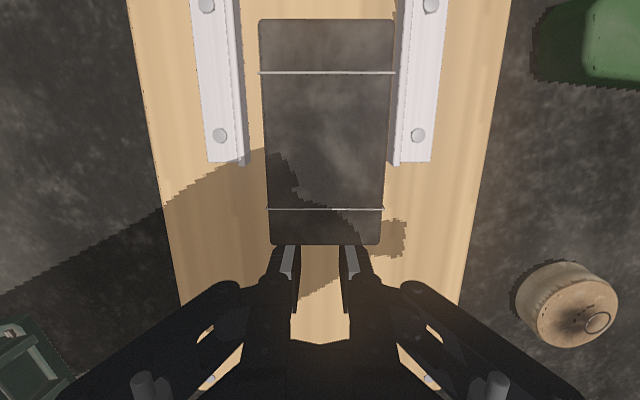

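The block is inside the lane, between rail walls at about u 248 on the left and u 391 on the right at row 150. I check the gaps numerically.

```bash
python3 - <<'E'
from h import *
C=cam('wrist'); im=cv2.imread('pics/w4.png')[:,:,::-1].astype(int)
for v in (30,90,140):
    print(v,'L',[(u,tuple(im[v,u])) for u in range(234,270,2)]); print('R',[(u,tuple(im[v,u])) for u in range(382,408,2)])
E
```

```text
30 L [(234, (np.int64(178), np.int64(171), np.int64(170))), (236, (np.int64(127), np.int64(118), np.int64(114))), (238, (np.int64(127), np.int64(117), np.int64(115))), (240, (np.int64(123), np.int64(116), np.int64(114))), (242, (np.int64(222), np.int64(190), np.int64(150))), (244, (np.int64(214), np.int64(186), np.int64(147))), (246, (np.int64(216), np.int64(188), np.int64(151))), (248, (np.int64(216), np.int64(187), np.int64(150))), (250, (np.int64(215), np.int64(186), np.int64(148))), (252, (np.int64(214), np.int64(185), np.int64(148))), (254, (np.int64(214), np.int64(184), np.int64(147))), (256, (np.int64(221), np.int64(190), np.int64(151))), (258, (np.int64(98), np.int64(87), np.int64(78))), (260, (np.int64(111), np.int64(101), np.int64(91))), (262, (np.int64(117), np.int64(108), np.int64(98))), (264, (np.int64(118), np.int64(108), np.int64(97))), (266, (np.int64(119), np.int64(110), np.int64(99))), (268, (np.int64(122), np.int64(111), np.int64(101)))]
R [(382, (np.int64(113), np.int64(103), np.int64(95))), (384, (np.int64(113), np.int64(103), np.int64(96))), (386, (np.int64(112)
[... 3198 characters left out ...]
0)))]
R [(382, (np.int64(95), np.int64(86), np.int64(82))), (384, (np.int64(98), np.int64(89), np.int64(84))), (386, (np.int64(92), np.int64(82), np.int64(76))), (388, (np.int64(132), np.int64(114), np.int64(98))), (390, (np.int64(113), np.int64(106), np.int64(104))), (392, (np.int64(111), np.int64(103), np.int64(101))), (394, (np.int64(145), np.int64(137), np.int64(135))), (396, (np.int64(221), np.int64(214), np.int64(212))), (398, (np.int64(221), np.int64(215), np.int64(214))), (400, (np.int64(217), np.int64(210), np.int64(208))), (402, (np.int64(201), np.int64(193), np.int64(191))), (404, (np.int64(225), np.int64(218), np.int64(217))), (406, (np.int64(227), np.int64(219), np.int64(218)))]
```

```bash
python3 - <<'E'
from h import *
C=cam('wrist')
for v,rl,bl,br,rr in ((30,235,257.5,394.5,403.3),(90,239,261,390.8,398),(140,243,263.3,387.5,394.2)):
    a=rack(plane(C,[(rl,v),(rr,v)],.026))[:,1]; b=rack(plane(C,[(bl,v),(br,v)],.044)); 
    print(b[0,0].round(3),'rails',a.round(4),'mid',a.mean().round(4),'blk',b[:,1].round(4),'mid',b[:,1].mean().round(4),'off',(b[:,1].mean()-a.mean()).round(4))
E
```

```text
0.059 rails [ 0.0365 -0.0395] mid -0.0015 blk [ 0.0228 -0.0313] mid -0.0043 off -0.0028
0.036 rails [ 0.0367 -0.0392] mid -0.0012 blk [ 0.0227 -0.0315] mid -0.0044 off -0.0032
0.016 rails [ 0.0367 -0.0393] mid -0.0013 blk [ 0.023  -0.0317] mid -0.0044 off -0.0031
```

The offset is -3 mm, parallel to the lane, with 7 mm clear of the nearer rail, so I carry on straight.

arm_command(plan="0.004 0 0 0;0.004 0 0 0;0.004 0 0 0;0.004 0 0 0;0.004 0 0 0;0.004 0 0 0;0.004 0 0 0;0.004 0 0 0;0.004 0 0 0;0.004 0 0 0;0.004 0 0 0;0.004 0 0 0;0.004 0 0 0;0.004 0 0 0;0.004 0 0 0;0.004 0 0 0;0.004 0 0 0;0.004 0 0 0;0.004 0 0 0;0.004 0 0 0")

```text
clock: 12.2
tcp_pos: [0.5829, 0.0157, 0.0423]
orientation: [2.487, 1.919, 0.0]
contact_force: [0.2, -1.4, 0.5]
grip_width: 0.0211
gripper_force: 0.4
```

```bash
python3 - <<'E'
from h import *
s,Rt,C,im,d=tri('wrist','w5.png')
print(s['clock'],rack(s['tcp_pos']),s['tcp_pos'][2],np.degrees(np.arctan2(Rt[1,0],Rt[0,0])-A0),s['contact_force'])
E
```

```text
12.2 [ 0.03152025 -0.00173918] 0.04231279215459769 0.05209843443334816 [ 0.22995667 -1.41803437  0.51982579]
```

View pics/w5.png

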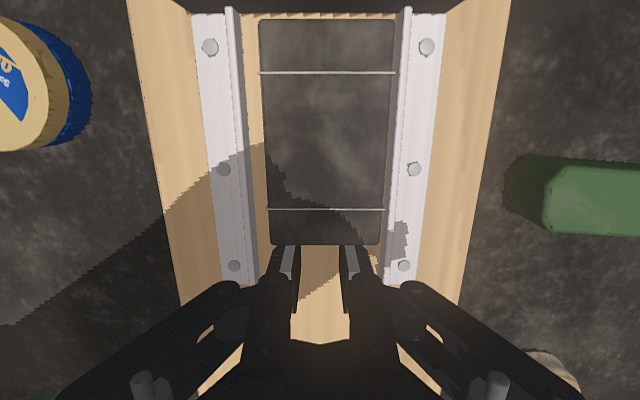

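The block is parallel and clear of both rails. Its front is at row 19, and the dark stop starts at about row 12, roughly 10 mm further. I advance slowly.

arm_command(plan="0.002 0 0 0;0.002 0 0 0;0.002 0 0 0;0.001 0 0 0;0.001 0 0 0;0 0 0 0")

```text
clock: 13.0
tcp_pos: [0.5849, 0.0234, 0.0423]
orientation: [-2.487, -1.919, -0.0]
contact_force: [0.1, -0.6, -0.1]
grip_width: 0.0213
gripper_force: 0.0
```

```bash
python3 - <<'E'
from h import *
s,Rt,C,im,d=tri('wrist','w6.png'); print(s['clock'],rack(s['tcp_pos']),s['contact_force'])
P=plane(C,[(320,v) for v in range(0,20)],.036); 
print([(v,im[v,320].tolist(),float(d[v,320].round(4))) for v in range(0,40,2)])
print('block front x',rack(plane(C,[(320,19)],.044))[0], 'stop face base->row', proj(C,[np.r_[world([.153,0]),.012],np.r_[world([.153,0]),.036]]))
s,Rt,C,im,d=tri('top'); V=im.max(2).astype(int)
for y in (.02,0,-.01,-.02):
    q=proj(C,[np.r_[world([x,y]),.04] for x in np.arange(.11,.175,.003)]); print(y,[int(V[int(round(b)),int(round(a))]) for a,b in q])
E
```

```text
13.0 [ 0.03946473 -0.00172469] [ 0.06521525 -0.62525114 -0.13762533]
[(0, [103, 105, 105], 0.11649999767541885), (2, [101, 100, 102], 0.11649999767541885), (4, [105, 104, 106], 0.11590000241994858), (6, [104, 103, 106], 0.11649999767541885), (8, [104, 101, 104], 0.11649999767541885), (10, [100, 99, 101], 0.0), (12, [105, 103, 105], 0.11739999800920486), (14, [103, 102, 104], 0.1168999969959259), (16, [102, 101, 104], 0.11789999902248383), (18, [86, 83, 84], 0.11829999834299088), (20, [78, 72, 68], 0.11180000007152557), (22, [80, 75, 70], 0.11129999905824661), (24, [88, 80, 76], 0.11089999973773956), (26, [87, 81, 78], 0.11209999769926071), (28, [86, 81, 76], 0.11209999769926071), (30, [86, 80, 75], 0.11259999871253967), (32, [87, 79, 76], 0.11219999939203262), (34, [86, 80, 76], 0.11309999972581863), (36, [90, 83, 76], 0.1143999993801117), (38, [90, 85, 80], 0.11270000040531158)]
block front x [ 0.14991867 -0.00183268] stop face base->row [[316.22538076  29.09331926]
 [315.56620118  15.73083044]]
0.02 [164, 216, 202, 195, 192, 187, 182, 172, 111, 99, 101, 99, 104, 98, 93, 112, 125, 131, 186, 255, 255, 248]
0 [129, 119, 116, 172, 175, 170, 168, 168, 162, 159, 159, 147, 107, 76, 81, 130, 128, 129, 225, 255, 255, 253]
-0.01 [129, 139, 154, 147, 128, 140, 152, 153, 153, 149, 149, 152, 151, 152, 128, 101, 119, 124, 182, 250, 255, 253]
-0.02 [147, 153, 152, 154, 154, 158, 139, 94, 147, 153, 153, 150, 150, 150, 151, 142, 112, 100, 189, 251, 250, 232]
```

arm_command(plan="0.001 0 0 0;0.001 0 0 0;0 0 0 0")

```text
clock: 13.48
tcp_pos: [0.5851, 0.0241, 0.0423]
orientation: [2.488, 1.918, -0.002]
contact_force: [-1.6, -4.2, 2.5]
grip_width: 0.0211
gripper_force: 2.2
```

```bash
python3 - <<'E'
from h import *
s,Rt,C,im,d=tri('wrist','w7.png'); print(s['clock'],rack(s['tcp_pos']),s['contact_force'],s['contact_force'][:2]@EX)
s,_,C2,im2,_=tri('side'); 
c=proj(C2,[np.r_[world([.13,0]),.03]])[0].astype(int); print(c)
x,y=c; crop=cv2.resize(im2[y-40:y+40,x-60:x+60],(660,440),interpolation=cv2.INTER_CUBIC)
big=np.vstack([crop, cv2.resize(im[0:80,200:440],(660,220))[:160]]); cv2.imwrite('pics/v7.png',big[:,:,::-1])
E
```

```text
13.475 [ 0.04016063 -0.00173676] [-1.57284262 -4.16061298  2.46061896] -4.424026620588079
[270 256]
```

View pics/v7.png

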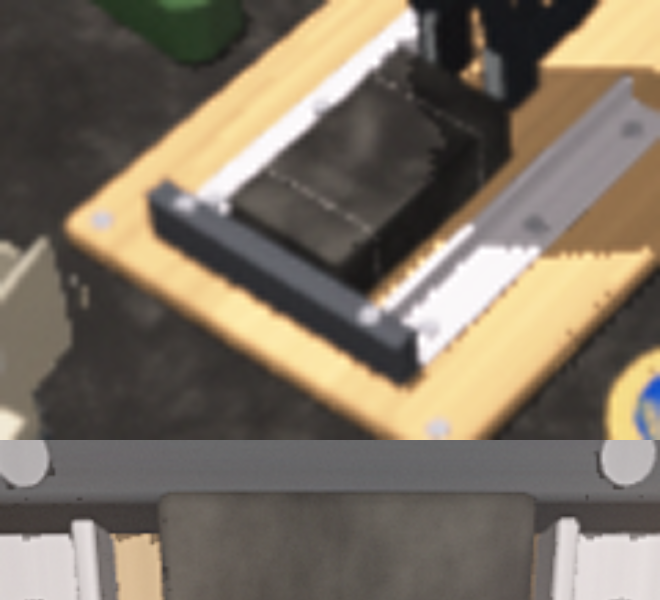

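Both views show the block flush against the dark stop, square, with a gap to each rail. The force rose to 4.4 N while the tip stalled, so it is home. I back straight off and lift.

arm_command(plan="-0.002 0 0 0;-0.004 0 0 0;-0.008 0 0 0;-0.01 0 0 0;-0.01 0 0 0;0 0 -0.02 0;0 0 -0.04 0;0 0 -0.04 0;0 0 -0.04 0;0 0 0 0;0 0 0 0")

```text
clock: 14.95
tcp_pos: [0.5766, -0.0076, 0.1829]
orientation: [2.487, 1.919, 0.001]
contact_force: [0.0, -0.2, 0.1]
grip_width: 0.0213
gripper_force: 0.0
```

```bash
python3 - <<'E'
from h import *
s,Rt,C,im,d=tri('wrist','w8.png'); V=im.max(2); print(s['clock'],s['tcp_pos'])
P=plane(C,proj(C,[np.r_[world([.103,-.003]),.044]]),.044)
for v in range(40,200,25): 
    pass
hsvmask=(V<150); q=proj(C,[np.r_[world([x,y]),.044] for x,y in((.045,-.04),(.045,.04),(.15,.04),(.15,-.04))])
m=np.zeros(V.shape,np.uint8); cv2.fillPoly(m,[q.astype(int)],1)
wood=(im[:,:,0].astype(int)-im[:,:,2]>25)
b=biggest(cv2.morphologyEx(((m>0)&(V<135)&~wood).astype(np.uint8),cv2.MORPH_OPEN,np.ones((7,7)))); c,w,h,a=rectof(plane(C,b,.044)); print(rack(c),w,h,np.degrees(a-A0))
cv2.imwrite('pics/w8.png',im[:,:,::-1])
E
```

```text
14.95 [ 0.5765746  -0.00758003  0.18288031]
[ 0.10107061 -0.00383843] 57.50271987915039 53.802154541015625 0.10492361539295011
```

View pics/w8.png

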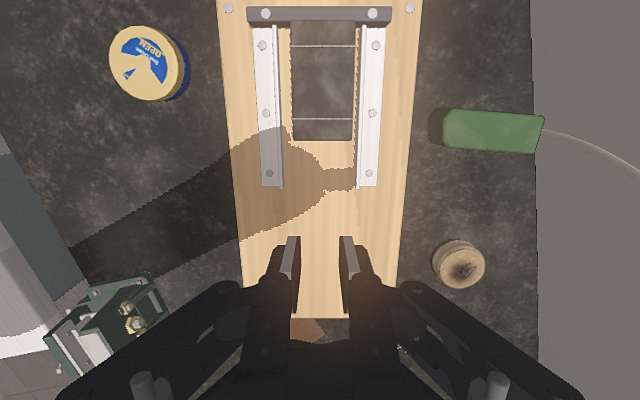

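The block sits at (291–354, 20–140), flush against the stop, square, and clear of both rails. The bystanders have not moved, so I hand in.

```bash
python3 -c "
from bench import ticket; print(ticket.hand_in())"
```

```text
the job is handed in; nothing more can be done
None
```

I pushed the charcoal block fully home, square against the end stop, about 3 mm off the middle line with no rail contact seen; the job is handed in, but no verdict came back.

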